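Find the unlatched rocker cover and push it open

ROBOT

A 7-joint arm with a two-finger parallel gripper is mounted at the origin on the work surface. World frame = base frame: x ahead of the robot, y to its left, z up, the work surface at z = 0. Lengths are in m, angles in rad, forces in N, time in s.
With the tool pointing down it reaches from about 0.35 to 0.9 m from the base axis. Payload 8.1 kg.
Tool frame: the origin (TCP) lies midway between the tips of the shut fingers; the grasp point (between the pads) lies 19 mm behind it; z points along the fingers, y is the direction in which the jaws open and shut (so a half turn about z gives the same grasp; the last joint's range is limited). The gripper opens to 92 mm and grips with 3 to 60 N. Pads are 19 mm wide; open, the fingers measure 130 mm over their backs; the gripper's body (75 mm by 190 mm) begins 47 mm behind the grasp point.
Start: joints at [1.061, 0.434, 0.025, 1.573, -0.012, 1.134, -0.075], TCP at [0.247, -0.574, 0.227] pointing down, gripper open.
Joint ranges: [-2.62, 2.62], [-0.44, 2.09], [-1.27, 1.32], [0.08, 2.57], [-1.32, 4.46], [0.12, 2], [-2.74, 2.74]. Speed limits (rad/s): [2.22, 2.22, 3.01, 3.01, 3.14, 3.14, 3.14].

INTERFACE

Orientations are given as a rotation vector (axis times angle).
In Python, from cell import monitor, get_image, get_calibration, workorder, look_for, masks_of gives the robot as it stands.
- The arm moves only by the shell command python3 -m crank 'ROWS' [FORCE]. ROWS is JSON, a list of rows, each a list of 3 entries, a list of its own where there are three numbers: the shift along the tool's x, y, z in cm, then the turn about the tool's z in degrees, then the closure in counts, from 0 (fully open) to 255 (shut). A call has 1 to 5 rows; each row shifts and turns the commanded pose from where the row before left it, along the tool's axes as they then stand; what a row does not reach is not made up. A row lasts 1/10 s, in which the tool goes at most 50 mm and 8.59 degrees, less where a joint would pass 70% of its speed; a pose out of reach is approached as far as the arm can. A call with a gripper value outside its range is refused whole. The fingers move at their own pace and stop on an object; FORCE is the grip in N (left out, the last holds). Time passes only in rows, so rows that do not move let the fingers close. It gives the time, the measured TCP pose, the force and the opening at its end, in the units of the state.
- monitor.observe(): the state, without advancing time (a new reading comes with each control period).
- get_image(name): name is "scene" or "top" or "wrist"; returns (picture, depth): 384x512x3 uint8, red, green, blue; 384x512 float32, m along the optical axis (not along the pixel's ray), 0 where there is no reading.
- get_calibration(name): a dict with "fx", "fy", "cx", "cy" (pixels), "R" (3x3) and "t" (3): a world point X has camera coordinates R X + t. Camera axes: x right, y down, z forward; pixel columns grow to the right and rows downward; lengths in m; the calibration is good to about 2 mm. A picture is of the moment at which its call begins: read the wrist's pose just before it. get_calibration takes no time and is no camera call; for the wrist camera it gives the pose at the moment of the call.
- workorder.sign_off(): hands the job in, once; it reports no verdict.
Trained networks look in the newest picture that a camera, given by its name, has taken for a name from the list of things; names that differ only in an ending like _2 or _b are one class to them, and where a whole thing is asked for, a point or a joint stands for the part that bears it (a point fixed in the world has none). Each returns a list of dicts, best first, with "score" (0 to 1); they miss things now and then, are a little off and sometimes report something else, mostly with a low value. They report only what shows in the picture. A call takes as long as a camera call.
- look_for(label, camera): "location" ([x, y, z] in m, in world coordinates, good to about 4 mm: the middle of the surface that is visible of it).
- masks_of(label, camera): "region" (384x512 bool, what is visible of it).
The state is a dict: "clock": time; "joints": joint angles; "dq": joint speeds; "joint_efforts": joint torques, N m; "position": TCP position; "ee_rot": TCP orientation; "force": force on the tool from outside, world axes, zero at the start; "ft_torque": the same for the moment, N m; "width": opening from 0.0 (shut) to 1.0 (fully open).
Only numpy, scipy, OpenCV 4.12 (cv2) and the standard library are available. Lean on these libraries where they do the work, as an engineer would, in place of code of your own. Each camera call takes 0.05 s, during which the arm holds its last target.

TASK

One of the four grey covers on top of the white analyser is unlatched: press the ribbed end of the covers one after another until you find the one that rocks, then push that cover wide open, up to its stop, and leave it standing open. Push with the fingertips or the outside of the fingers: do not grip the cover between them, and leave the two vials, the jar and the screwdriver where they are.

Things in the scene. Friction and masses are not known exactly. Their poses are not given: they have to be found in the camera images.
- analyser: Low white bench instrument, fixed, 240 (x) x 420 (y) x 120 mm high; origin at the centre of its underside on the bench, z up. Its flat top (deck) has a row of four identical grey covers along y, flush with it, centres at x = 0, y = -117, -39, 39, 117 mm. Hidden catches hold three firm (they give under 2 mm); the fourth rocks. Which one varies and cannot be seen.
- cover0 (a joint): Angle of the first (at the analyser's -y end) cover, 100 (x) x 70 (y) x 5 mm. It pivots about a y line through its middle, 2.5 mm below deck level: 0 = shut; grows as the ribbed near half (-x) goes down into its bay (95 mm deep, 103 x 73 mm) and the far half rises above the deck; stop at 1.3 rad. The pivot's friction, 0.08 N m (2 N at the ribs), keeps it at any angle.
- cover0_pad (a point): Middle of the three thin dark ribs on the first (at the analyser's -y end) cover, 38 mm to the near side (analyser's -x) of its pivot; moves with the cover. Pressing straight down opens a free cover only part way (about 0.9 rad at 35 mm down); then its raised far edge can be pushed from behind, towards -x, up to the stop, best rising along the edge's arc: from small angles a level push may jam.
- cover1 (a joint): Angle of the second cover, 100 (x) x 70 (y) x 5 mm. It pivots about a y line through its middle, 2.5 mm below deck level: 0 = shut; grows as the ribbed near half (-x) goes down into its bay (95 mm deep, 103 x 73 mm) and the far half rises above the deck; stop at 1.3 rad. The pivot's friction, 0.08 N m (2 N at the ribs), keeps it at any angle.
- cover1_pad (a point): Middle of the three thin dark ribs on the second cover, 38 mm to the near side (analyser's -x) of its pivot; moves with the cover. Pressing straight down opens a free cover only part way (about 0.9 rad at 35 mm down); then its raised far edge can be pushed from behind, towards -x, up to the stop, best rising along the edge's arc: from small angles a level push may jam.
- cover2 (a joint): Angle of the third cover, 100 (x) x 70 (y) x 5 mm. It pivots about a y line through its middle, 2.5 mm below deck level: 0 = shut; grows as the ribbed near half (-x) goes down into its bay (95 mm deep, 103 x 73 mm) and the far half rises above the deck; stop at 1.3 rad. The pivot's friction, 0.08 N m (2 N at the ribs), keeps it at any angle.
- cover2_pad (a point): Middle of the three thin dark ribs on the third cover, 38 mm to the near side (analyser's -x) of its pivot; moves with the cover. Pressing straight down opens a free cover only part way (about 0.9 rad at 35 mm down); then its raised far edge can be pushed from behind, towards -x, up to the stop, best rising along the edge's arc: from small angles a level push may jam.
- cover3 (a joint): Angle of the fourth (at the analyser's +y end) cover, 100 (x) x 70 (y) x 5 mm. It pivots about a y line through its middle, 2.5 mm below deck level: 0 = shut; grows as the ribbed near half (-x) goes down into its bay (95 mm deep, 103 x 73 mm) and the far half rises above the deck; stop at 1.3 rad. The pivot's friction, 0.08 N m (2 N at the ribs), keeps it at any angle.
- cover3_pad (a point): Middle of the three thin dark ribs on the fourth (at the analyser's +y end) cover, 38 mm to the near side (analyser's -x) of its pivot; moves with the cover. Pressing straight down opens a free cover only part way (about 0.9 rad at 35 mm down); then its raised far edge can be pushed from behind, towards -x, up to the stop, best rising along the edge's arc: from small angles a level push may jam.
- vial0: Small amber vial with black cap, diameter 22, 34 mm tall, standing loose on the deck at its far -y corner, beyond the row of covers; origin at the centre of its underside. Leave it alone.
- vial1: Small amber vial with black cap, diameter 22, 34 mm tall, standing loose on the deck at its far +y corner, beyond the row of covers; origin at the centre of its underside. Leave it alone.
- jar: Amber jar with white lid, diameter 66, 100 mm tall, on the bench to the right (-y) of the analyser; origin at the centre of its underside. Leave it alone.
- screwdriver: Screwdriver lying on the bench to the left (+y) of the analyser; origin under its middle. Leave it alone.

How it is judged:
On the way:
1. the unlatched cover is found: it has rocked under a press on its ribs (value of joint any of cover0, cover1, cover2, cover3 above 0.1 rad), for 0.05 s.
At the end, for the whole second after the job is handed in: The unlatched cover stands open by more than 1.12 rad (its stop is at 1.3 rad) and is still; the vials, jar and screwdriver are within 25 mm of where they began (((value of joint cover0 above 1.12 rad and velocity of joint cover0 between -0.05 and 0.05 rad/s) or (value of joint cover1 above 1.12 rad and velocity of joint cover1 between -0.05 and 0.05 rad/s) or (value of joint cover2 above 1.12 rad and velocity of joint cover2 between -0.05 and 0.05 rad/s) or (value of joint cover3 above 1.12 rad and velocity of joint cover3 between -0.05 and 0.05 rad/s)) and distance of each of vial0, vial1, jar, screwdriver from where it was at the start of the episode below 0.025 m); the robot touches nothing.
It fails at once if a vial, the jar or the screwdriver is moved more than 25 mm, lifted or carried (distance of any of vial0, vial1, jar, screwdriver from where it was at the start of the episode above 0.025 m).
It fails at once if a cover is gripped or carried between the fingers (the grasp point lies inside its slab) ((x of the grasp point in the frame of cover0_pad between -0.012 and 0.088 m and y of the grasp point in the frame of cover0_pad between -0.035 and 0.035 m and z of the grasp point in the frame of cover0_pad between -0.006 and 0.001 m) or (x of the grasp point in the frame of cover1_pad between -0.012 and 0.088 m and y of the grasp point in the frame of cover1_pad between -0.035 and 0.035 m and z of the grasp point in the frame of cover1_pad between -0.006 and 0.001 m) or (x of the grasp point in the frame of cover2_pad between -0.012 and 0.088 m and y of the grasp point in the frame of cover2_pad between -0.035 and 0.035 m and z of the grasp point in the frame of cover2_pad between -0.006 and 0.001 m) or (x of the grasp point in the frame of cover3_pad between -0.012 and 0.088 m and y of the grasp point in the frame of cover3_pad between -0.035 and 0.035 m and z of the grasp point in the frame of cover3_pad between -0.006 and 0.001 m)).
It also fails if it takes over 58 s, if anything falls off the work surface, if the arm or the gripper's body presses on something with over 40 N, if the wrist force passes 120 N, or if a joint passes its speed limit or range.

## Working session

There is one attempt and no reset: what is moved stays moved. The work goes in short steps, Python scripts to look and compute and a shell command to move; the robot and the scene stay as the last step left them, time stands still between calls to the robot, and variables do not carry over. Pictures are saved under pics/ and viewed, and the job is handed in when it is done.

```bash
mkdir -p pics; ls; python3 - <<'E'
from cell import *
import cv2,numpy as np
s=monitor.observe();print(s)
for n in("scene","top"):
    im,d=get_image(n);cv2.imwrite(f"pics/{n}0.png",im[:,:,::-1])
    c=get_calibration(n);print(n,c)
    for l in("analyser","cover0_pad","cover0","vial0","jar","screwdriver"):
        print(l,[(np.round(r["location"],3).tolist(),round(r["score"],2)) for r in look_for(l,n)])
E
```

```text
pics
{'clock': 0.0, 'joints': array([ 1.06140705,  0.43519064,  0.02494922,  1.5741076 , -0.0116232 ,
        1.13403612, -0.07508207]), 'dq': array([ 0.00041566, -0.00036638,  0.00201457,  0.00202173, -0.00020486,
       -0.00090987,  0.00131036]), 'joint_efforts': array([-3.60805570e-04, -6.67860603e+01,  9.84772369e-01, -3.14465117e+01,
       -6.05715998e-02,  4.28675185e-02,  1.44726982e-04]), 'position': array([ 0.24704413, -0.57352305,  0.22596074]), 'ee_rot': array([-3.07534069e+00, -6.34214036e-01,  6.78682285e-04]), 'force': array([ 0.01695001, -0.27529994,  0.67865053]), 'ft_torque': array([ 8.83344422e-05, -4.04316837e-02,  5.88279623e-02]), 'width': 1.0007904552070985}
scene {'fx': 433.0561039858303, 'fy': 433.0561039858303, 'cx': 257.04590479863634, 'cy': 190.30631848332325, 'R': array([[-0.51466501,  0.85715392, -0.02017619],
       [ 0.6347914 ,  0.36512165, -0.68097435],
       [-0.57633307, -0.36328134, -0.73202928]]), 't': array([ 0.28754054, -0.32130854,  1.70845524])}
analyser []
cover0_pad [([0.562, -0.123, 0.119], 0.8)]
cover0 [([0.552, -0.053, 0.116], 0.9), ([
[... 185 characters left out ...]
 0.416, 0.026], 0.92)]
top {'fx': 462.19126361353705, 'fy': 462.19126361353705, 'cx': 254.2567605983163, 'cy': 193.85605340066945, 'R': array([[-0.0108674 , -0.99986939,  0.01196284],
       [-0.98475588,  0.00862458, -0.17372818],
       [ 0.17360231, -0.01366845, -0.98472098]]), 't': array([0.03035251, 0.59836888, 1.34650972])}
analyser [([0.537, -0.019, 0.12], 0.87)]
cover0_pad [([0.567, -0.13, 0.116], 0.93)]
cover0 [([0.558, -0.134, 0.122], 0.96), ([0.544, -0.058, 0.115], 0.94), ([0.531, 0.019, 0.117], 0.64), ([0.522, 0.101, 0.121], 0.57)]
vial0 [([0.548, -0.056, 0.122], 0.54), ([0.526, 0.102, 0.119], 0.5), ([0.594, 0.176, 0.156], 0.39)]
jar []
screwdriver [([0.564, 0.408, 0.024], 0.55)]
```

View pics/top0.png

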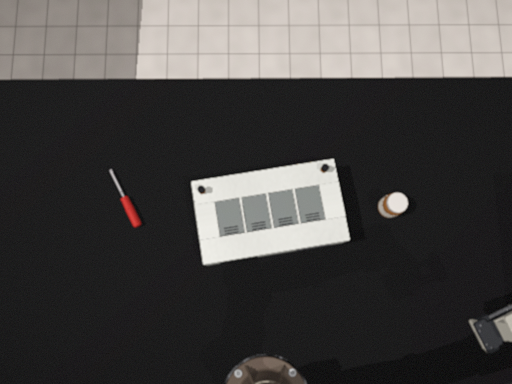

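View pics/scene0.png

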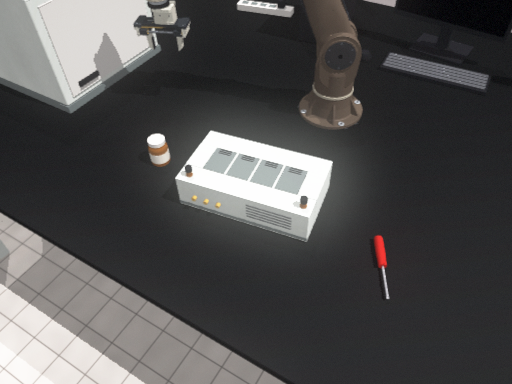

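The top view shows the analyser tilted about 9°. Its corners are at (192,182), (334,159), (349,240) and (204,265), with the ribs on the robot's side (rows 212–232) and the vials at (202,189) and (325,168). Next I'll fit its pose from depth.

```bash
cat > h.py <<'E'
from cell import *
import cv2,numpy as np
from scipy.spatial.transform import Rotation as Ro
def cloud(d,c):
    v,u=np.indices(d.shape); P=np.stack([(u-c["cx"])/c["fx"]*d,(v-c["cy"])/c["fy"]*d,d],-1)
    return (P-c["t"])@c["R"]
E
python3 - <<'E'
from h import *
im,d=get_image("top");c=get_calibration("top")
X=cloud(d,c)
m=(d>0)&(X[...,2]>.10)&(X[...,2]<.135)&(X[...,0]>.35)&(X[...,0]<.75)&(abs(X[...,1]+.02)<.27)
n,lab,st,_=cv2.connectedComponentsWithStats(m.astype(np.uint8)); k=1+st[1:,4].argmax(); p=X[lab==k]
print(st[k],np.median(p[:,2]))
r=cv2.minAreaRect((p[:,:2]*1000).astype(np.float32));print(r,cv2.boxPoints(r))
b=im.astype(int).sum(2)
g=(lab==k)&(b<600)
for l in("cover0","cover0_pad"):
  for q in masks_of(l,"top"):
    M=q["region"]&(d>0); pp=X[M]; print(l,q["score"],M.sum(),pp.mean(0).round(4), cv2.minAreaRect((pp[:,:2]*1000).astype(np.float32)))
s=monitor.observe();print(s["clock"],Ro.from_rotvec(s["ee_rot"]).as_matrix().round(3))
big=cv2.resize(im[140:280,180:360],None,fx=4,fy=4,interpolation=cv2.INTER_CUBIC);cv2.imwrite("pics/top1.png",big[:,:,::-1])
E
```

```text
[  192   159   158   105 11962] 0.12054293950999065
((540.0971069335938, -18.205703735351562), (242.1045684814453, 420.41796875), 8.833417892456055) [[ 388.20047  170.92093]
 [ 452.76077 -244.51044]
 [ 691.9938  -207.33234]
 [ 627.4335   208.09903]]
cover0 0.87 866 [0.5217 0.0973 0.1196] ((523.53271484375, 97.85118865966797), (101.87632751464844, 73.64532470703125), 9.522974014282227)
cover0 0.72 816 [ 0.5578 -0.1339  0.1208] ((558.2385864257812, -134.17523193359375), (100.64856719970703, 69.60490417480469), 7.947444915771484)
cover0 0.67 782 [0.5327 0.0206 0.1202] ((532.8135986328125, 20.50966453552246), (97.32549285888672, 68.64220428466797), 6.174792289733887)
cover0 0.55 818 [ 0.5469 -0.0558  0.1203] ((546.5778198242188, -57.53911590576172), (100.07141876220703, 71.75684356689453), 8.815677642822266)
cover0_pad 0.87 818 [ 0.5586 -0.133   0.1208] ((559.4112548828125, -133.72225952148438), (101.66639709472656, 70.67717742919922), 8.53510856628418)
cover0_pad 0.31 587 [ 0.5593 -0.3847  0.076 ] ((569.7578125, -408.8239440917969), (70.80989074707031, 103.12491607666016), 26.012126922607422)
0.85 [[ 0.918  0.396  0.   ]
 [ 0.396 -0.918 -0.   ]
 [ 0.     0.    -1.   ]]
```

View pics/top1.png

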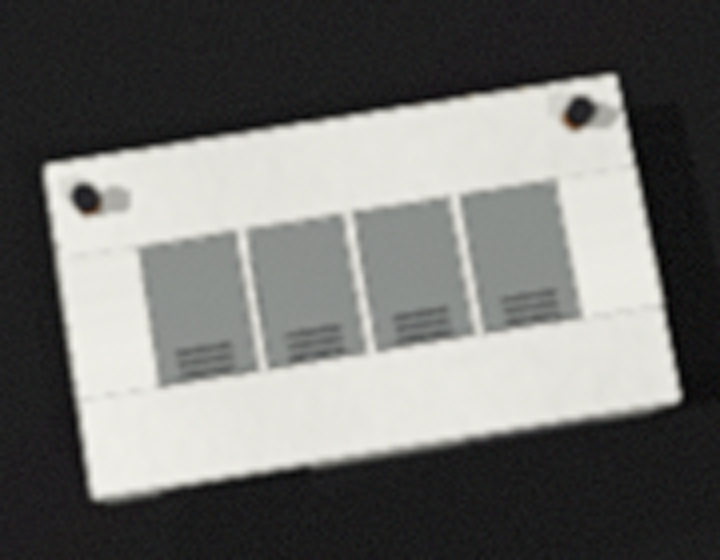

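The fit gives centre (0.540, -0.018), yaw 8.83° and deck z 0.1205. It measures 242 x 420 mm, which matches the given size, and the cover centres agree. First I'll shut the fingers and align the tool's yaw.

```bash
cat >> h.py <<'E'
C=np.array([.540,-.018,.1205]); yaw=np.radians(8.83); A=np.array([[np.cos(yaw),-np.sin(yaw),0],[np.sin(yaw),np.cos(yaw),0],[0,0,1]])
def to(ax,ay,az):
    "cm in tool axes to go to analyser xy, z above deck (mm)"
    s=monitor.observe();T=C+A@np.array([ax,ay,az])/1000
    R=Ro.from_rotvec(s["ee_rot"]).as_matrix()
    return (R.T@(T-s["position"])*100).round(2)
def st():
    s=monitor.observe();R=Ro.from_rotvec(s["ee_rot"]).as_matrix()
    print("t",round(s["clock"],2),"pos(an mm)",(A.T@(s["position"]-C)*1000).round(1),"yawerr",round(np.degrees(np.arctan2(R[1,0],R[0,0])-yaw),2),"tz",R[:,2].round(3),"F",s["force"].round(2),"w",round(s["width"],2))
E
python3 -m crank '[[[0,0,0],7.5,255],[[0,0,0],7.0,255],[[0,0,0],0,255]]' 10
python3 -c "
from h import *
st();print(to(-38,-117,40))"
```

```text
clock: 1.15
position: [0.2474, -0.574, 0.2268]
ee_rot: [3.132, 0.238, -0.0]
force: [-0.2, 0.3, 0.7]
width: 0.785
t 1.15 pos(an mm) [-374.5 -504.5  106.3] yawerr -0.13 tz [-0. -0. -1.] F [-0.21  0.26  0.69] w 0.79
[ 33.56 -38.83   6.62]
```

```bash
python3 -m crank '[[[2.8,-3.2,0],0,255],[[2.8,-3.2,0],0,255],[[2.8,-3.2,0],0,255],[[2.8,-3.2,0],0,255],[[2.8,-3.2,0],0,255]]' 
python3 -m crank '[[[2.8,-3.2,0],0,255],[[2.8,-3.2,0],0,255],[[2.8,-3.2,0],0,255],[[2.8,-3.2,0],0,255],[[0,0,0],0,255]]' 
python3 -c "
from h import *
st();print(to(-38,-117,40))"
```

```text
clock: 1.65
position: [0.3619, -0.393, 0.227]
ee_rot: [3.131, 0.248, 0.0]
force: [-0.0, -0.6, -0.0]
width: 0.355
clock: 2.15
position: [0.4558, -0.2446, 0.227]
ee_rot: [-3.129, -0.261, -0.004]
force: [-0.0, -0.6, 0.3]
width: 0.008
t 2.15 pos(an mm) [-118.  -211.   106.5] yawerr 0.72 tz [ 0.002  0.002 -1.   ] F [-0.04 -0.64  0.33] w 0.01
[ 8.1  -9.29  6.69]
```

```bash
python3 -m crank '[[[2.7,-3.1,0],0.2,255],[[2.7,-3.1,0],0.2,255],[[2.7,-3.1,2.0],0.2,255],[[0,0,2.5],0,255],[[0,0,0],0,255]]' 
python3 -c "
from h import *
st();print(to(-38,-117,10))
im,d=get_image('top');cv2.imwrite('pics/top2.png',cv2.resize(im[120:300,160:380],None,fx=3,fy=3)[:,:,::-1])"
```

```text
clock: 2.65
position: [0.5168, -0.1457, 0.1791]
ee_rot: [-3.132, -0.233, 0.008]
force: [-1.0, -0.3, -0.9]
width: 0.006
t 2.65 pos(an mm) [ -42.5 -122.6   58.6] yawerr -0.31 tz [-0.005  0.001 -1.   ] F [-1.05 -0.34 -0.87] w 0.01
[ 0.47 -0.55  4.86]
```

View pics/top2.png

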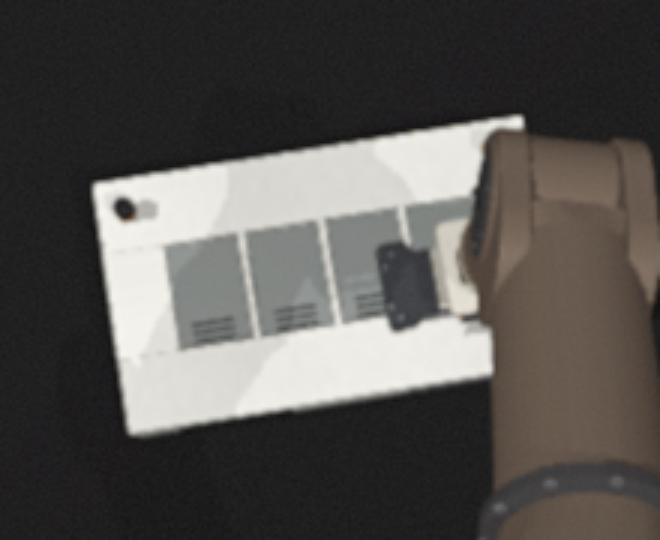

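The gripper (about (400,285) in the crop) is over cover0's ribs, and the deck is clear below it. Next I'll go down gradually.

```bash
python3 -m crank '[[[0.5,-0.5,2.0],0,255],[[0,0,2.0],0,255],[[0,0,0.3],0,255],[[0,0,0],0,255]]' 
python3 -c "
from h import *
st();print(to(-38,-117,0))"
python3 -m crank '[[[0,0,0.3],0,255],[[0,0,0.3],0,255],[[0,0,0],0,255]]' 
python3 -c "
from h import *
st();print(to(-38,-117,0))"
```

```text
clock: 3.1
position: [0.5224, -0.1424, 0.1395]
ee_rot: [3.133, 0.223, -0.0]
force: [0.3, 0.3, -0.2]
width: 0.008
t 3.1 pos(an mm) [ -36.5 -120.3   19. ] yawerr -0.69 tz [-0.    -0.001 -1.   ] F [ 0.26  0.33 -0.24] w 0.01
[-0.15 -0.32  1.9 ]
clock: 3.4
position: [0.5227, -0.1413, 0.133]
ee_rot: [3.133, 0.224, 0.001]
force: [-0.2, -0.6, -1.2]
width: 0.004
t 3.4 pos(an mm) [ -36.  -119.2   12.5] yawerr -0.63 tz [ 0. -0. -1.] F [-0.19 -0.63 -1.25] w 0.0
[-0.2  -0.22  1.25]
```

```bash
python3 -m crank '[[[-0.2,-0.2,0.5],-0.6,255],[[0,0,0.4],0,255],[[0,0,0.2],0,255],[[0,0,0],0,255]]' 
python3 -c "
from h import *
st()"
python3 -m crank '[[[0,0,0.2],0,255],[[0,0,0.2],0,255],[[0,0,0],0,255]]' 
python3 -c "
from h import *
st()"
```

```text
clock: 3.8
position: [0.5201, -0.1393, 0.1213]
ee_rot: [-3.132, -0.241, 0.001]
force: [-0.6, -0.5, -0.1]
width: 0.002
t 3.8 pos(an mm) [ -38.3 -116.8    0.8] yawerr -0.02 tz [-0.001  0.    -1.   ] F [-0.61 -0.46 -0.12] w 0.0
clock: 4.1
position: [0.5206, -0.1395, 0.1197]
ee_rot: [3.132, 0.241, 0.002]
force: [-8.7, 1.0, 24.4]
width: 0.009
t 4.1 pos(an mm) [ -37.8 -117.    -0.8] yawerr -0.04 tz [ 0.001 -0.    -1.   ] F [-8.75  0.99 24.41] w 0.01
```

Cover0 holds firm: 24 N with under 1 mm of travel. I'll move on to cover1.

```bash
python3 -m crank '[[[0,0,-1.2],0,255],[[0,-2.6,0],0,255],[[0,-2.6,0],0,255],[[0,-2.6,0],0,255],[[0,0,0],0,255]]' 
python3 -c "
from h import *
st();print(to(-38,-39,1))"
```

```text
clock: 4.6
position: [0.5083, -0.0583, 0.1301]
ee_rot: [-3.13, -0.249, -0.001]
force: [0.0, 0.8, 0.7]
width: 0.004
t 4.6 pos(an mm) [-37.5 -34.9   9.6] yawerr 0.26 tz [ 0.     0.002 -1.   ] F [0.02 0.77 0.66] w 0.0
[-0.05  0.41  0.86]
```

```bash
python3 -m crank '[[[0,0.4,0.5],0,255],[[0,0,0.4],0,255],[[0,0,0.2],0,255],[[0,0,0.2],0,255],[[0,0,0],0,255]]' 
python3 -c "
from h import *
st()"
```

```text
clock: 5.1
position: [0.509, -0.067, 0.1165]
ee_rot: [3.132, 0.239, -0.0]
force: [-0.5, -1.2, 1.8]
width: 0.002
t 5.1 pos(an mm) [-38.1 -43.7  -4. ] yawerr -0.09 tz [-0. -0. -1.] F [-0.55 -1.16  1.82] w 0.0
```

At -4 mm there is only 1.8 N, so cover1 gives. I'll centre y and press further.

```bash
python3 -m crank '[[[0,-0.4,0.3],0,255],[[0,0,0.4],0,255],[[0,0,0.4],0,255],[[0,0,0],0,255]]' 
python3 -c "
from h import *
st();print(to(-38,-39,-35))"
```

```text
clock: 5.5
position: [0.5081, -0.0618, 0.1051]
ee_rot: [-3.132, -0.242, 0.001]
force: [0.5, 0.6, 1.7]
width: 0.008
t 5.5 pos(an mm) [-38.3 -38.4 -15.4] yawerr 0.01 tz [-0.001  0.    -1.   ] F [0.46 0.59 1.71] w 0.01
[0.03 0.06 1.96]
```

```bash
python3 -m crank '[[[0,0,0.5],0,255],[[0,0,0.5],0,255],[[0,0,0.5],0,255],[[0,0,0.5],0,255],[[0,0,0],0,255]]' 
python3 -c "
from h import *
st()
im,d=get_image('scene');cv2.imwrite('pics/scene1.png',cv2.resize(im[90:270,130:350],None,fx=3,fy=3)[:,:,::-1])"
```

```text
clock: 6.0
position: [0.5076, -0.0624, 0.0847]
ee_rot: [-3.132, -0.241, 0.003]
force: [0.3, 0.7, -0.0]
width: 0.006
t 6.0 pos(an mm) [-38.9 -38.9 -35.8] yawerr -0.03 tz [-0.002 -0.    -1.   ] F [ 0.26  0.73 -0.04] w 0.01
```

View pics/scene1.png

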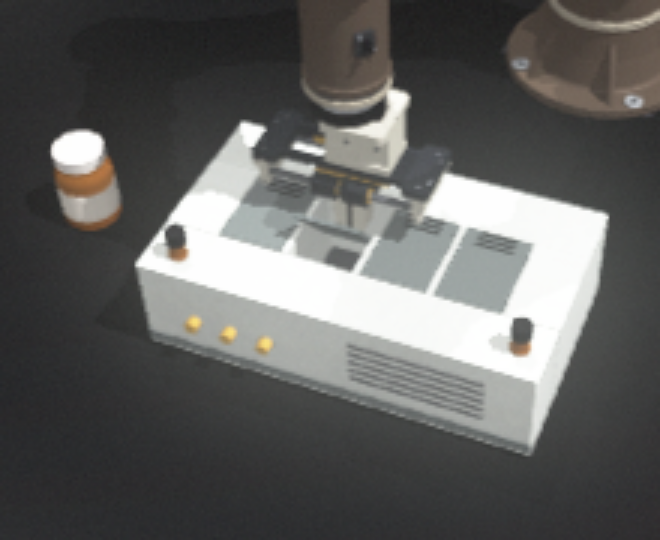

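Cover1 has swung into its bay: its raised far edge is at (333,235) and the bay opening shows below it. I'll lift out and go behind the edge.

```bash
python3 -m crank '[[[0,0,-2.0],0,255],[[0,0,-2.5],0,255],[[0,0,-2.5],0,255],[[0,0,-2.6],0,255],[[0,0,0],0,255]]' 
python3 -c "
from h import *
st();print(to(68,-39,58))"
```

```text
clock: 6.55
position: [0.5104, -0.0623, 0.185]
ee_rot: [3.132, 0.241, 0.009]
force: [0.2, -0.3, 0.4]
width: 0.009
t 6.55 pos(an mm) [-36.  -39.3  64.5] yawerr -0.03 tz [ 0.006 -0.    -1.   ] F [ 0.2  -0.32  0.38] w 0.01
[10.4  -0.03  0.7 ]
```

```bash
python3 -m crank '[[[2.6,0,0],0,255],[[2.6,0,0],0,255],[[2.6,0,0],0,255],[[2.6,0,0],0,255],[[0,0,0],0,255]]' 
python3 -c "
from h import *
st();print(to(65,-39,14))
im,d=get_image('top');cv2.imwrite('pics/top3.png',cv2.resize(im[120:300,160:380],None,fx=3,fy=3)[:,:,::-1])
im,d=get_image('scene');cv2.imwrite('pics/scene2.png',cv2.resize(im[90:270,130:350],None,fx=3,fy=3)[:,:,::-1])
X=A.T@(cloud(d,get_calibration('scene'))-C).reshape(-1,3).T*1000;X=X.T
m=(abs(X[:,1]+39)<34)&(X[:,0]>5)&(X[:,0]<50)&(X[:,2]>5)&(X[:,2]<48)
p=X[m];print(len(p));print(p[np.argsort(p[:,2])][::12].round(0))
"
```

```text
clock: 7.05
position: [0.6134, -0.0454, 0.1805]
ee_rot: [-3.132, -0.243, -0.001]
force: [-0.0, 0.2, 0.0]
width: 0.008
t 7.05 pos(an mm) [ 68.4 -38.3  60. ] yawerr 0.04 tz [ 0.     0.001 -1.   ] F [-0.02  0.19  0.01] w 0.01
[-0.34  0.07  4.6 ]
30
[[ 13. -45.   5.]
 [ 32. -32.  31.]
 [ 32. -19.  36.]]
```

View pics/scene2.png

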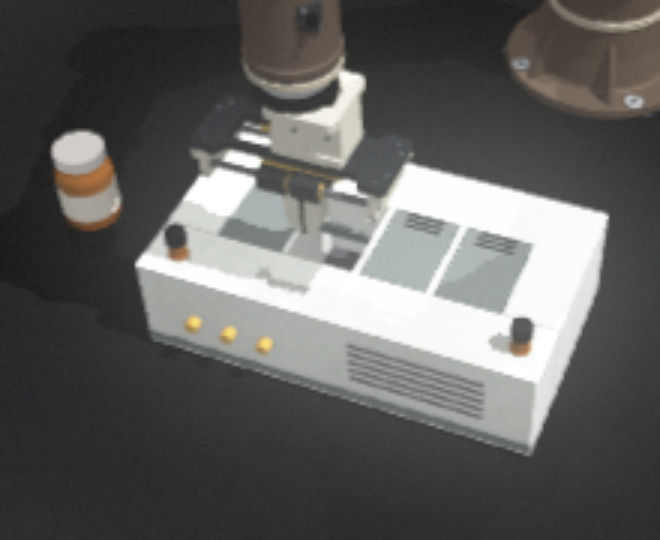

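The raised edge measures about x=32, z=36 mm, which is roughly 0.88 rad, and the fingers are behind it. I'll go down, then push towards -x while rising.

```bash
python3 -m crank '[[[0,0,2.0],0,255],[[0,0,2.0],0,255],[[0,0,0.5],0,255],[[0,0,0],0,255]]' 
python3 -c "
from h import *
st();print(to(44,-39,15))"
python3 -m crank '[[[-0.8,0,0],0,255],[[-0.7,0,0],0,255],[[-0.6,0,0],0,255],[[0,0,0],0,255]]' 
python3 -c "
from h import *
st();print(to(25,-39,24))"
```

```text
clock: 7.55
position: [0.6099, -0.0467, 0.1361]
ee_rot: [3.132, 0.241, -0.003]
force: [-0.7, 0.1, 0.7]
width: 0.004
t 7.55 pos(an mm) [ 64.7 -39.1  15.6] yawerr -0.04 tz [-0.002 -0.    -1.   ] F [-0.7   0.07  0.7 ] w 0.0
[-2.07 -0.01  0.06]
clock: 7.95
position: [0.5903, -0.0498, 0.1378]
ee_rot: [3.132, 0.241, 0.003]
force: [-0.3, -0.1, -0.6]
width: 0.002
t 7.95 pos(an mm) [ 44.8 -39.2  17.3] yawerr -0.04 tz [ 0.002 -0.    -1.   ] F [-0.33 -0.1  -0.61] w 0.0
[-1.98 -0.02 -0.68]
```

```bash
python3 -m crank '[[[-0.4,0,-0.2],0,255],[[-0.4,0,-0.2],0,255],[[-0.4,0,-0.2],0,255],[[-0.4,0,-0.1],0,255],[[0,0,0],0,255]]' 
python3 -c "
from h import *
st()"
python3 -m crank '[[[-0.2,0,0],0,255],[[-0.2,0,0],0,255],[[0,0,0],0,255]]' 
python3 -c "
from h import *
st()
im,d=get_image('scene');cv2.imwrite('pics/scene3.png',cv2.resize(im[90:270,130:350],None,fx=3,fy=3)[:,:,::-1])"
```

```text
clock: 8.45
position: [0.5737, -0.0522, 0.1437]
ee_rot: [3.132, 0.241, -0.002]
force: [0.9, -0.9, 1.2]
width: 0.007
t 8.45 pos(an mm) [ 28.1 -39.   23.2] yawerr -0.04 tz [-0.001 -0.    -1.   ] F [ 0.9  -0.87  1.17] w 0.01
clock: 8.75
position: [0.5732, -0.0523, 0.144]
ee_rot: [-3.132, -0.242, -0.008]
force: [11.5, 1.8, -3.3]
width: 0.005
t 8.75 pos(an mm) [ 27.6 -39.   23.5] yawerr -0.0 tz [ 0.005  0.001 -1.   ] F [11.47  1.78 -3.32] w 0.01
```

View pics/scene3.png

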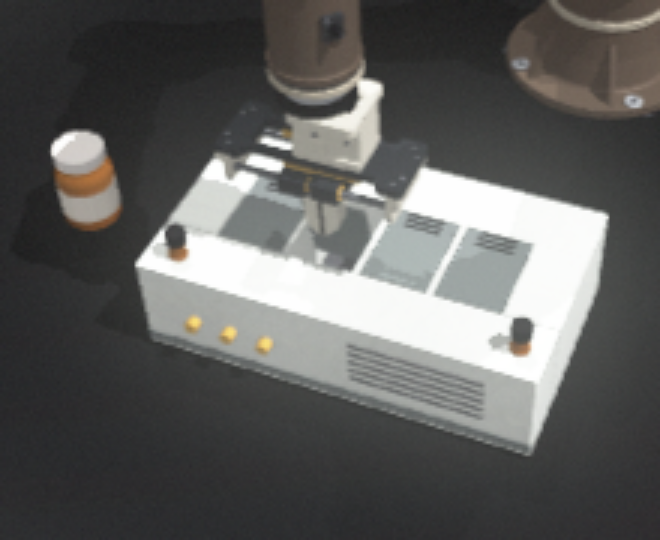

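The push met a firm stop: 11.5 N at x=27.6 mm, against about 25 expected at 1.3 rad. I'll back off and measure.

```bash
python3 -m crank '[[[1.2,0,0],0,255],[[1.5,0,0],0,255],[[1.3,0,-1.5],0,255],[[0,0,-3.0],0,255],[[0,0,-3.0],0,255]]' 
python3 -m crank '[[[0,0,-3.0],0,255],[[2,4,-2.0],0,255],[[0,4.5,0],0,255],[[0,4.5,0],0,255],[[0,4.5,0],0,255]]' 
python3 -c "
from h import *
st()
for n in('scene','top'):
  im,d=get_image(n);cv2.imwrite(f'pics/{n}4.png',cv2.resize(im[90:270,130:350] if n=='scene' else im[120:300,160:380],None,fx=3,fy=3)[:,:,::-1])
  X=(cloud(d,get_calibration(n))-C)@A*1000;X[d==0]=999
  m=(abs(X[...,1]+39)<33)&(abs(X[...,0])<52)&(X[...,2]>6)&(X[...,2]<58)
  p=X[m];print(n,len(p));
  if len(p)>10:
    print(np.percentile(p[:,2],[2,50,98]).round(1)); k=np.polyfit(p[:,2],p[:,0],1); print('fit',k,'angle',np.pi/2-np.arctan(k[0])); print(p[np.argsort(p[:,2])][::max(1,len(p)//12)].round(0).tolist())
"
```

```text
clock: 9.3
position: [0.6091, -0.0464, 0.218]
ee_rot: [-3.132, -0.241, 0.008]
force: [0.8, -0.4, 0.1]
width: 0.003
clock: 9.8
position: [0.6562, -0.2178, 0.2678]
ee_rot: [-3.132, -0.242, 0.004]
force: [0.6, 0.2, 0.1]
width: 0.004
t 9.8 pos(an mm) [  84.1 -215.3  147.3] yawerr 0.0 tz [-0.003  0.    -1.   ] F [0.59 0.17 0.13] w 0.0
scene 154
[ 6.7 28.5 46. ]
fit [0.23986819 5.89900442] angle 1.335375976795242
[[6.0, -38.0, 6.0], [8.0, -33.0, 10.0], [8.0, -60.0, 12.0], [9.0, -20.0, 15.0], [10.0, -36.0, 19.0], [10.0, -45.0, 23.0], [13.0, -18.0, 27.0], [16.0, -65.0, 30.0], [15.0, -13.0, 34.0], [16.0, -29.0, 38.0], [16.0, -71.0, 41.0], [13.0, -43.0, 43.0], [15.0, -32.0, 44.0]]
top 177
[ 6.9 32.  49.1]
fit [ 0.31376111 -2.28933568] angle 1.266762957932201
[[1.0, -39.0, 6.0], [1.0, -18.0, 10.0], [-0.0, -55.0, 15.0], [4.0, -61.0, 19.0], [5.0, -18.0, 23.0], [8.0, -64.0, 27.0], [8.0, -61.0, 31.0], [9.0, -18.0, 34.0], [10.0, -72.0, 39.0], [11.0, -32.0, 42.0], [11.0, -29.0, 44.0], [15.0, -35.0, 46.0], [15.0, -38.0, 48.0]]
```

View pics/scene4.png

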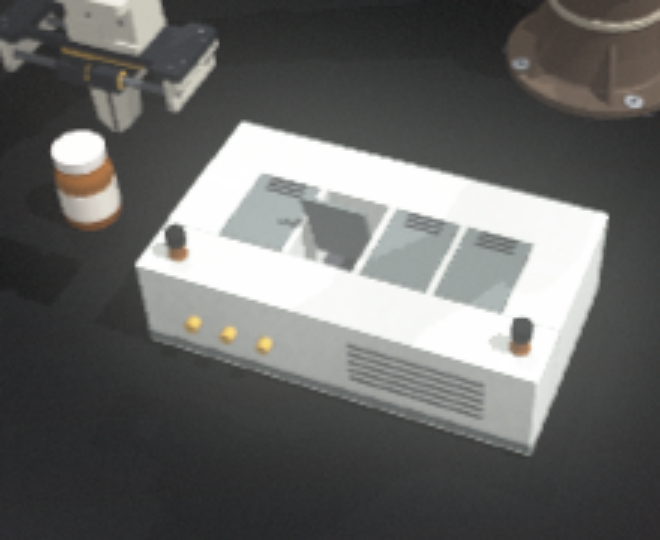

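View pics/top4.png

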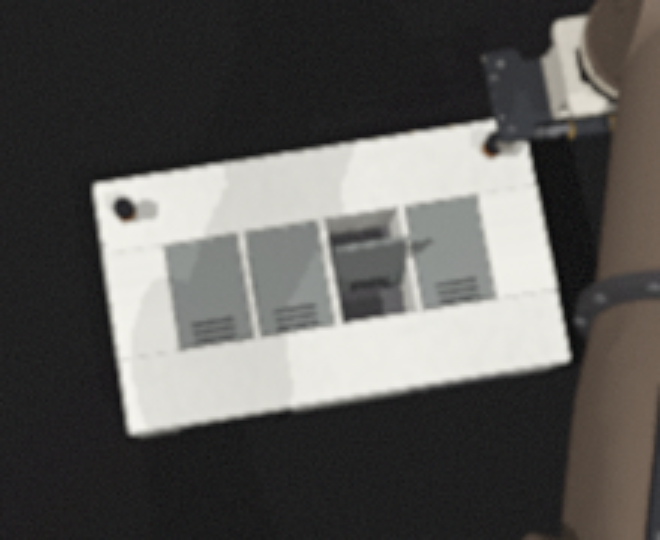

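The scene view shows cover1 standing up at (335,230), with fitted angles of 1.34 and 1.27 rad from the two cameras. Vial1 and the jar are where they were. Vial0 is too, at (491,147) in the top crop, though the gripper partly hides it there. I'll let the arm settle and hand in.

```bash
python3 -m crank '[[[0,0,-1],0,255],[[0,0,0],0,255],[[0,0,0],0,255],[[0,0,0],0,255]]' 
python3 -c "
from h import *
st();print(workorder.sign_off())"
```

```text
clock: 10.3
position: [0.6569, -0.2149, 0.2789]
ee_rot: [-3.132, -0.244, 0.0]
force: [-0.3, 0.5, -0.8]
width: 0.001
t 10.3 pos(an mm) [  85.3 -212.5  158.4] yawerr 0.09 tz [-0.  0. -1.] F [-0.31  0.49 -0.84] w 0.0
the job is handed in; nothing more can be done
None
```

The unlatched cover was cover1, the second one. It now stands open at about 1.3 rad, and I handed the job in at 10.3 s. The sign-off gives no verdict.

- **Finding it:** cover0 held firm, with 24 N at under 1 mm of travel. Cover1 gave way under about 2 N. I did not press cover2 or cover3.
- **Opening it:** with the fingers shut, I pressed cover1's ribs 35 mm down, to about 0.88 rad. Then I pushed its raised edge from behind until it met a firm stop at 11.5 N. The finger stopped about 2 mm short of where I had worked out the stop would be, which is within the calibration error.
- **Last checks:** fits to the depth pictures gave 1.34 rad (scene camera) and 1.27 rad (top camera). They differ slightly, but both are above the required 1.12 rad.
- **Other objects:** vial1 and the jar look unmoved in the last pictures. Vial0 was partly hidden by the gripper in the top view but looked in place. I did not recheck the screwdriver, but the arm never went near it.
- **The arm:** it is clear of everything, about 160 mm above the deck, and reads under 1 N on the force sensor.

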